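# Dial open the tool case padlock and hold it up

## Task

The tool case on the bench is locked by a dial padlock lying on its lid, round a T-headed staple. Turn the dial clockwise, feeling the clicks, until its pointed nose stands at the index rib beside the shackle, pull the shackle all the way out, then take the open lock off the staple and show it: hold it still and level, dial up, at least 10 cm above the lid. Finish while still holding it in the gripper, and leave the other things on the case and bench where they are.

Things in the scene. Friction and masses are not known exactly. Their poses are not given: they have to be found in the camera images.
- tool_case: plywood tool case, fixed on the bench, 270 (its x) x 190 (its y) x 60 mm high. Origin: centre of its underside; z up, lid top at z = 60 mm. Its x axis is the direction in which the shackle is pulled (roughly to the robot's left), its +y side faces the robot roughly. The padlock stands between a staple and a low rear stop (50 mm wide, 11 mm high above the lid, 3 mm behind the lock at most), which keep it from turning and from following the shackle
- staple (a point): foot of the steel staple, on the lid's top. Post 8 mm in diameter, standing inside the shackle, about 1.5 mm in front of the lock's body; its T head is a bar 50 mm long (along the case's y), 7 mm wide and 8 mm high, from 26 to 34 mm above the lid. The closed shackle cannot pass the head; with the shackle out the way between short leg and body is open: shift the lock toward the case's +y by about 15 to 60 mm along the lid, then lift
- padlock: loose steel padlock lying on its back on the lid, 0.5 kg with all parts. Body 62 (x) x 64 (y) x 34 mm (z); origin: centre of its underside; +x points to the shackle, z up out of the dial face. Its sides at y = +-32 mm are free to grasp from above (dial and bar grip stand up to 57 mm above the underside)
- lock_index (a point): small raised index rib on the dial face, 28 mm from the dial's axis toward the shackle (lock's +x)
- dial_grip (a point): on the dial's axis (which is the middle of the lock), 48 mm above the lock's underside, in the bar grip. Disc 51 mm across, 5 mm thick; on it a bar grip 10 mm wide and 18 mm high, from 39 to 57 mm above the lock's underside; it reaches from 21 mm behind the axis (rounded tail) to 18 mm before it (pointed end), and a narrow nose 3 mm wide and 5 mm high runs on from the pointed end to the disc's edge, 25 mm from the axis. The point's x axis points along the bar to the nose
- dial (a joint): angle of the dial's nose from the index rib, rad, growing counterclockwise seen from above; 0 = nose at the rib = unlocked (within about 0.08). It starts between 0.5 and 2.0, so turn clockwise seen from above. It clicks every 0.785 rad (it may start between clicks, but is drawn into a click when near one); the click at 0 is deeper. Turning takes up to about 0.1 N m. It stops at -0.6 and 2.9
- shackle (a joint): how far the shackle is drawn out of the lock along the lock's +x, m: 0 shut, 0.026 fully out. Blocked unless the dial is at 0; then it slides with about 2 N of friction and stays where it is left
- shackle_bar (a point): middle of the shackle's cross bar, moving with the shackle; 17 mm above the lock's underside. Round steel 9 mm thick; the cross bar runs along the lock's y, straight for 30 mm. Legs at y = +24 (long, stays in the body) and -24 mm (short, comes free), 39 mm clear between them; 46 mm clear between cross bar and body when shut (36 mm from cross bar to staple)
- wedge: wooden wedge lying on the lid's far side, 110 x 34 x 26 mm, bystander; origin at the centre of its underside
- hammer: club hammer on the bench left of the case, bystander
- stone_block: small stone block 66 x 79 x 30 mm on the bench right of the case, bystander
- tape_measure: tape measure, 55 x 85 x 62 mm, bystander
- bench_gouge: wood-handled gouge, 197 mm long, on the bench right of the case, bystander
Things that resemble listed ones, but are neither listed nor needed, are in the scene too. What is shaped like the padlock but red is not meant.

How it is judged:
On the way, in this order (a step that is already met when the one before it is completed fails the run):
1. the dial's nose stands at the index rib, the lock still on the lid (value of joint dial between -0.12 and 0.12 rad and value of joint shackle below 0.008 m and z of padlock in the frame of tool_case below 0.068 m), for 0.2 s.
2. the shackle is pulled out, the lock still on the lid round the staple (value of joint shackle above 0.021 m and z of padlock in the frame of tool_case below 0.068 m and horizontal distance between padlock and staple below 0.055 m), for 0.2 s.
At the end, for the whole second after the job is handed in: The padlock, shackle drawn out by at least 19 of 26 mm, is held in the gripper's fingers with its underside at least 95 mm above the lid, clear of the case, dial up (tilted less than 20 degrees) and still (under 4 cm/s) (value of joint shackle above 0.019 m and z of padlock in the frame of tool_case above 0.155 m and angle between padlock's own z axis and vertical below 0.35 rad and linear speed of padlock below 0.04 m/s and angular speed of padlock below 0.3 rad/s and contact force between padlock and the fingers above 1 N and contact force between padlock and tool_case below 0.2 N); the arm keeps its last pose, push and grip.
It fails at once if a bystander is shoved more than 3 cm (distance of any of wedge, hammer, stone_block, tape_measure, bench_gouge from where it was at the start of the episode above 0.03 m).
It also fails if it takes over 72 s, if anything falls off the work surface, if the arm or the gripper's body presses on something with over 40 N, if the wrist force passes 120 N, or if a joint passes its speed limit or range.

## Robot

A 7-joint arm with a two-finger parallel gripper is mounted at the origin on a cart in front of the work surface, level with it; the furniture and walls round the work are solid. World frame = base frame: x ahead of the robot, y to its left, z up, the work surface at z = 0. Lengths are in m, angles in rad, forces in N, time in s.
With the tool pointing down it reaches from about 0.4 to 0.9 m from the base axis. Payload 5.6 kg.
Tool frame: the origin (TCP) lies at the very end of the fingers, on their centre line; the grasp point (between the pads) lies 19 mm behind it (ctrl.grip_point_offset is the distance from the TCP to the grasp point, in m); z points along the fingers, y is the line along which they close (so a half turn about z gives the same grasp; the last joint's range is limited). The gripper opens to 92 mm and grips with 3 to 60 N. Pads are 20 mm wide; open, the fingers measure 128 mm over their backs; the gripper's body (75 mm by 189 mm) begins 69 mm behind the grasp point.
Start: joints at [1.197, 0.468, -0.012, 1.603, 0.006, 1.071, -0.056], TCP at [0.211, -0.615, 0.215] pointing down, gripper open.
Joint ranges: [-2.53, 2.53], [-0.31, 2.02], [-1.57, 1.55], [0.28, 2.44], [-1.29, 4.43], [0.15, 1.84], [-2.92, 2.92]. Speed limits (rad/s): [2.57, 2.57, 3.14, 3.14, 3.14, 3.14, 3.14].

## Interface

Orientations are given as a unit quaternion [x, y, z, w].
In Python, from plant import telemetry, eyes, ctrl gives the robot as it stands. The module is installed in compiled form; this text tells all that it offers.
- The arm moves only by the shell command python3 -m creep 'ROWS'. ROWS is JSON, a list of rows, each an object with "delta_pos": the shift along the tool's x, y, z in units of 25 mm (1.0 is 25 mm), a list of three; "dr": the turn, a rotation vector about the tool's x, y, z in units of 6 degrees (1.0 is 6 degrees), a list of three; "claw": the opening, from -1 (shut) to 1 (fully open). In form: [{"delta_pos": [tx, ty, tz], "dr": [ax, ay, az], "claw": claw}, ...]. A call has 1 to 8 rows; each row shifts and turns the commanded pose from where the row before left it, along the tool's axes as they then stand; what a row does not reach is not made up. A row lasts 1/10 s, in which the tool goes at most 50 mm and 8.59 degrees, less where a joint would pass 70% of its speed; a pose out of reach is approached as far as the arm can. A call is refused whole if a number of a shift passes 1 or a number of a turn 1, either way. A call with a gripper value outside its range is refused whole. The fingers move at their own pace and stop on an object; the grip force is fixed at half the most. Time passes only in rows, so rows that do not move let the fingers close. It gives the time, the measured TCP pose, the force, the opening and the grip force at its end, in the units of the state.
- telemetry.state(): the state, without advancing time (a new reading comes with each control period).
- eyes.read_camera(name): name is "side" or "top" or "wrist"; returns a dict with "color" (400x640x3 uint8, red, green, blue), "fx", "fy", "cx", "cy" (pixels), "distortion" ([k1, k2, p1, p2, k3] as OpenCV has them; the pictures are not rectified), "rvec" (rotation vector, rad) and "tvec" (3), from world to camera coordinates, as OpenCV has them. Camera axes: x right, y down, z forward; pixel columns grow to the right and rows downward; lengths in m; the calibration is good to about 2 mm. A picture is of the moment at which its call begins. There is no depth.
- ctrl.hand_in(): hands the job in; it is judged then, once.
The state is a dict: "clock": time; "joint_positions": joint angles; "joint_velocities": joint speeds; "tau": joint torques, N m; "eef_pos": TCP position; "tcp_rot": TCP orientation; "ft_force": force on the tool from outside, world axes, zero at the start; "ft_torque": the same for the moment, N m; "opening": opening from 0.0 (shut) to 1.0 (fully open); "gripper_force": force on a finger pad.
Only numpy, scipy, OpenCV 4.12 (cv2) and the standard library are available. Lean on these libraries where they do the work, as an engineer would, in place of code of your own. Each camera call takes 0.05 s, during which the arm holds its last target. There are 200 camera calls.

## Working session

There is one attempt and no reset: what is moved stays moved. The work goes in short steps, Python scripts to look and compute and a shell command to move; the robot and the scene stay as the last step left them, time stands still between calls to the robot, and variables do not carry over. Pictures are saved under pics/ and viewed, at most 10 in all, crops included, and the job is handed in when it is done.

```bash
mkdir -p pics; cat > h.py <<'E'
import numpy as np,cv2
from plant import telemetry,eyes,ctrl
from scipy.spatial.transform import Rotation as R
def cam(n,save=None):
    c=eyes.read_camera(n); c['K']=np.array([[c['fx'],0,c['cx']],[0,c['fy'],c['cy']],[0,0,1.]])
    c['D']=np.array(c['distortion'],float); c['R']=cv2.Rodrigues(np.array(c['rvec'],float))[0]; c['t']=np.array(c['tvec'],float)
    c['bgr']=c['color'][:,:,::-1].copy()
    if save: cv2.imwrite('pics/'+save,c['bgr']); np.savez('pics/'+save+'.npz',**{k:c[k] for k in('K','D','R','t','bgr')})
    return c
def ray(c,uv):
    p=cv2.undistortPoints(np.array(uv,float).reshape(-1,1,2),c['K'],c['D']).reshape(-1,2)
    d=np.c_[p,np.ones(len(p))]@c['R']; return -c['R'].T@c['t'],d
def plane(c,uv,z):
    o,d=ray(c,uv); return o+d*((z-o[2])/d[:,2])[:,None]
def proj(c,P): return cv2.projectPoints(np.array(P,float).reshape(-1,3),cv2.Rodrigues(c['R'])[0],c['t'],c['K'],c['D'])[0].reshape(-1,2)
E
python3 - <<'E'
from h import *
for n in('top','side'):
    c=cam(n,n+'1.png'); print(n,-c['R'].T@c['t'],c['fx'])
s=telemetry.state();print(s)
E
```

```text
top [ 0.34225883 -0.04439502  1.23617712] 390.3223434755511
side [0.03308634 1.26911885 0.83456341] 490.4518646826403
{'clock': 0.1, 'joint_positions': array([ 1.19699772,  0.4682606 , -0.01158533,  1.60350362,  0.00599355,
        1.07139102, -0.05630107]), 'joint_velocities': array([-0.00090178, -0.00178723,  0.0004981 , -0.00200596, -0.00071153,
       -0.00059144, -0.00110708]), 'tau': array([ 1.27279091e-03, -5.21645129e+01, -1.25345617e-02, -2.44368231e+01,
       -5.68220951e-02,  1.41203750e-02,  3.78374546e-05]), 'eef_pos': array([ 0.21088298, -0.61430491,  0.21376565]), 'tcp_rot': array([ 9.86359347e-01,  1.64604541e-01, -1.81808554e-04, -7.42223529e-04]), 'ft_force': array([ 0.0741289 , -0.20325899,  0.04285922]), 'ft_torque': array([ 0.05198719, -0.04857208,  0.00349907]), 'gripper_force': 0.0, 'opening': 0.9970098588764086}
```

View pics/top1.png

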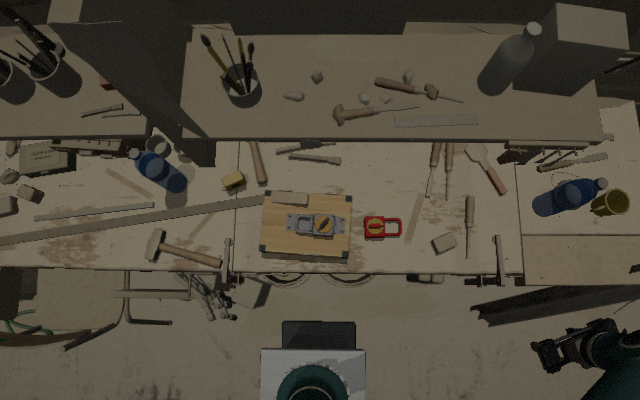

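View pics/side1.png

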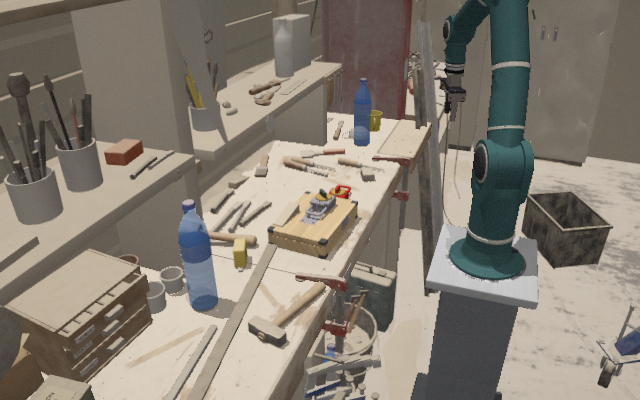

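The top view shows two lock shapes. The grey one, at about (315,224), lies on the case lid with its shackle to the left. The red one, at about (382,227), is on the bench and is the decoy. The grey lock fits the description, so I'll confirm it in an enlarged crop.

```bash
python3 - <<'E'
import cv2
a=cv2.imread('pics/top1.png')[180:270,250:370]; cv2.imwrite('pics/topc.png',cv2.resize(cv2.convertScaleAbs(a,alpha=1.5),None,fx=6.5,fy=6.5,interpolation=cv2.INTER_CUBIC))
E
```

```text
(no output)
```

View pics/topc.png

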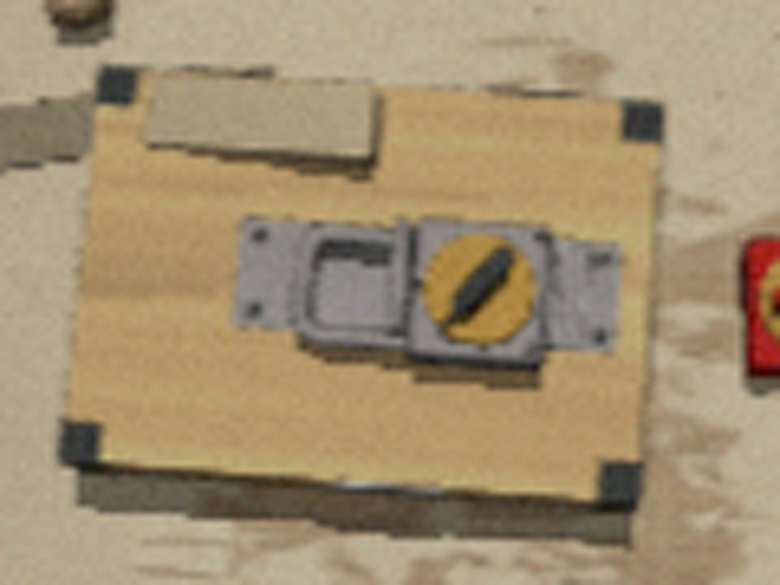

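The crop confirms it. The grey lock has an orange dial centred at crop (480,288), its shackle points left, and the thin nose points lower-left at (455,322). The lid corners are clear at (97,68), (663,103), (637,503) and (62,466).

```bash
cat > loc.py <<'E'
from h import *
c=dict(np.load('pics/top1.png.npz'))
f=lambda p:np.array(p,float)/6.5+[250,180]-0.4
q=plane(c,f([(97,68),(663,103),(637,503),(62,466)]),.06); print(q.round(4)); ce=q.mean(0)
ex=(q[0]-q[1])+(q[3]-q[2]); yaw=np.arctan2(ex[1],ex[0]); print('case',ce,'yaw',yaw,np.linalg.norm(q[0]-q[1]),np.linalg.norm(q[1]-q[2]))
b=c['bgr'][180:270,250:358]; hsv=cv2.cvtColor(b,cv2.COLOR_BGR2HSV)
m=(hsv[...,0]>12)&(hsv[...,0]<28)&(hsv[...,1]>170)
n,l,s,cc=cv2.connectedComponentsWithStats(m.astype(np.uint8)); print(s,cc)
print('dial', plane(c,f([(480,288),(455,322),(510,252)]),.099))
E
python3 loc.py
```

```text
[[ 0.6321  0.1557  0.06  ]
 [ 0.6166 -0.115   0.06  ]
 [ 0.4273 -0.1023  0.06  ]
 [ 0.4415  0.1647  0.06  ]]
case [0.52936212 0.02576778 0.06      ] yaw 1.5156111796939498 0.2712016820693525 0.18977086793290737
[[   0    0  108   90 9712]
 [  77   42    2    2    2]
 [  75   44    1    1    1]
 [  71   47    3    3    3]
 [  75   46    1    1    1]
 [  94   78    1    1    1]] [[53.48074547 44.49577842]
 [77.5        42.5       ]
 [75.         44.        ]
 [72.         48.        ]
 [75.         46.        ]
 [94.         78.        ]]
dial [[ 0.52086614 -0.02944691  0.099     ]
 [ 0.50521473 -0.01829061  0.099     ]
 [ 0.53753013 -0.04292177  0.099     ]]
```

```bash
A='x'; 
python3 -m creep '[{"delta_pos":[0.96,-0.9,-0.2],"dr":[0,0,0],"claw":1},{"delta_pos":[0.96,-0.9,-0.2],"dr":[0,0,0],"claw":1},{"delta_pos":[0.96,-0.9,-0.2],"dr":[0,0,0],"claw":1},{"delta_pos":[0.96,-0.9,-0.2],"dr":[0,0,0],"claw":1},{"delta_pos":[0.96,-0.9,-0.2],"dr":[0,0,0],"claw":1},{"delta_pos":[0.96,-0.9,-0.2],"dr":[0,0,0],"claw":1},{"delta_pos":[0.96,-0.9,-0.2],"dr":[0,0,0],"claw":1},{"delta_pos":[0.96,-0.9,-0.2],"dr":[0,0,0],"claw":1}]'
python3 -m creep '[{"delta_pos":[0.96,-0.9,-0.2],"dr":[0,0,0],"claw":1},{"delta_pos":[0.96,-0.9,-0.2],"dr":[0,0,0],"claw":1},{"delta_pos":[0.96,-0.9,-0.2],"dr":[0,0,0],"claw":1},{"delta_pos":[0.96,-0.9,-0.2],"dr":[0,0,0],"claw":1},{"delta_pos":[0.96,-0.9,-0.2],"dr":[0,0,0],"claw":1},{"delta_pos":[0.96,-0.9,-0.2],"dr":[0,0,0],"claw":1},{"delta_pos":[0.96,-0.9,-0.2],"dr":[0,0,0],"claw":1},{"delta_pos":[0.96,-0.9,0],"dr":[0,0,0],"claw":1}]'
python3 -m creep '[{"delta_pos":[0,0,0],"dr":[0,0,-1],"claw":1},{"delta_pos":[0,0,0],"dr":[0,0,-1],"claw":1},{"delta_pos":[0,0,0],"dr":[0,0,-1],"claw":1},{"delta_pos":[0,0,0],"dr":[0,0,-1],"claw":1},{"delta_pos":[0,0,0],"dr":[0,0,-1],"claw":1},{"delta_pos":[0,0,0],"dr":[0,0,-1],"claw":1},{"delta_pos":[0,0,0],"dr":[0,0,-1],"claw":1},{"delta_pos":[0,0,0],"dr":[0,0,-1],"claw":1}]'
python3 -c "
from plant import telemetry as t;s=t.state();print(s['joint_positions'],s['tcp_rot'])"
```

```text
clock: 0.9
eef_pos: [0.3345, -0.3807, 0.2545]
tcp_rot: [0.986, 0.165, -0.0, -0.0]
ft_force: [0.4, 0.5, 0.1]
opening: 0.997
gripper_force: 0.0
clock: 1.7
eef_pos: [0.4579, -0.1484, 0.2901]
tcp_rot: [0.986, 0.165, 0.0, 0.0]
ft_force: [-0.2, -0.2, 0.9]
opening: 1.0
gripper_force: 0.0
clock: 2.5
eef_pos: [0.4571, -0.1495, 0.2892]
tcp_rot: [0.833, 0.553, -0.0, -0.0]
ft_force: [0.4, -0.1, -0.3]
opening: 0.999
gripper_force: 0.0
[ 0.62933879  0.13395463 -0.41634591  1.89205386  0.05979204  1.12841801
 -0.20737431] [ 8.32944690e-01  5.53356103e-01 -2.80712861e-04 -2.96491313e-04]
```

```bash

python3 -m creep '[{"delta_pos":[0.9,0.08,0],"dr":[0,0,0],"claw":1},{"delta_pos":[0.9,0.08,0],"dr":[0,0,0],"claw":1},{"delta_pos":[0.9,0.08,0],"dr":[0,0,0],"claw":1},{"delta_pos":[0.9,0.08,0],"dr":[0,0,0],"claw":1},{"delta_pos":[0.9,0.08,0],"dr":[0,0,0],"claw":1},{"delta_pos":[0.9,0.08,0],"dr":[0,0,0],"claw":1},{"delta_pos":[0,0,0],"dr":[0,0,-1],"claw":1},{"delta_pos":[0,0,0],"dr":[0,0,-1],"claw":1}]'
python3 -m creep '[{"delta_pos":[0,0,0],"dr":[0,0,-1],"claw":1},{"delta_pos":[0,0,0],"dr":[0,0,-1],"claw":1},{"delta_pos":[0,0,0],"dr":[0,0,-1],"claw":1},{"delta_pos":[0,0,0],"dr":[0,0,-1],"claw":1},{"delta_pos":[0,0,0],"dr":[0,0,-1],"claw":1},{"delta_pos":[0,0,0],"dr":[0,0,-1],"claw":1},{"delta_pos":[0,0,0],"dr":[0,0,-1],"claw":1},{"delta_pos":[0,0,0],"dr":[0,0,-1],"claw":1}]'
python3 - <<'E'
from h import *
s=telemetry.state();print(s['joint_positions'],s['tcp_rot'])
c=cam('wrist','w1.png'); print(-c['R'].T@c['t'])
print(proj(c,[[.521,-.0295,.099],[.521+.0552*.028,-.0295+.028,.094],[.521+.0552*.0815,-.0295+.0815,.077]]))
E
```

```text
clock: 3.3
eef_pos: [0.5212, -0.0291, 0.2891]
tcp_rot: [0.77, 0.638, -0.0, -0.0]
ft_force: [-0.3, -0.3, -0.5]
opening: 0.999
gripper_force: 0.0
clock: 4.1
eef_pos: [0.521, -0.0301, 0.2892]
tcp_rot: [0.445, 0.896, -0.0, -0.0]
ft_force: [-0.1, 0.4, 0.6]
opening: 1.0
gripper_force: 0.0
[ 0.55196633  0.24813794 -0.65348748  1.7933474   0.16387051  1.15552661
  0.49587877] [ 4.44673807e-01  8.95692499e-01 -1.85250409e-04 -3.44490969e-04]
[0.48172018 0.02246514 0.4591404 ]
[[321.03228371 175.85586987]
 [335.38593215 158.54943265]
 [362.0107296  125.43212431]]
```

View pics/w1.png

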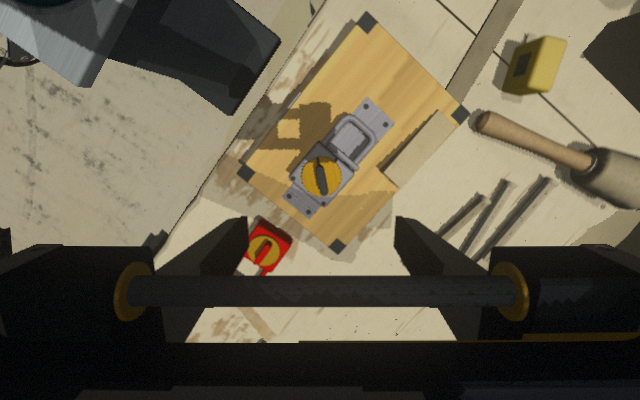

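The wrist view puts the dial at (321,178), against a predicted (321,176). The nose points up in the image, at about (317,160). Next I'll measure the dial circle and bar axis from masks.

```bash
cat > dial.py <<'E'
from h import *; import sys
f,u,v,w,z=sys.argv[1],*map(float,sys.argv[2:6]); c=dict(np.load('pics/'+f+'.npz'))
u0,v0=int(u-w),int(v-w); b=cv2.convertScaleAbs(c['bgr'][v0:v0+int(2*w),u0:u0+int(2*w)],alpha=1.3)
S=int(560/(2*w)); B=cv2.resize(b,None,fx=S,fy=S,interpolation=cv2.INTER_CUBIC); h=cv2.cvtColor(B,cv2.COLOR_BGR2HSV)
m=((h[...,0]>12)&(h[...,0]<32)&(h[...,1]>165)&(h[...,2]>90)).astype(np.uint8)
n,l,s,cc=cv2.connectedComponentsWithStats(m)
big=[i for i in range(1,n) if s[i,4]>0.004*m.size and np.hypot(*(cc[i]-280))<150]; P=np.vstack([np.argwhere(l==i)[:,::-1] for i in big])
hull=cv2.convexHull(P.astype(np.int32)); e=cv2.fitEllipse(hull); print('ellipse',e)
k=np.zeros_like(m); cv2.ellipse(k,e,1,-1); k=cv2.erode(k,np.ones((9,9)))
d=((k>0)&(h[...,2]<95)).astype(np.uint8); n2,l2,s2,_=cv2.connectedComponentsWithStats(d); i=1+np.argmax(s2[1:,4]); Q=np.argwhere(l2==i)[:,::-1].astype(float)
px=lambda p:(np.array(p)+.5)/S-.5+[u0,v0]
print('disc centre',plane(c,px([e[0]]),z))
W=plane(c,px(Q),z+.012)[:,:2]; mu=W.mean(0); U,s_,V=np.linalg.svd(W-mu,full_matrices=False); a=(W-mu)@V[0]
print('bar axis yaw',np.arctan2(V[0][1],V[0][0]),'mean',mu,'ext',a.min(),a.max(),np.ptp((W-mu)@V[1]))
cv2.drawContours(B,[hull],-1,(0,255,0),1); B[l2==i]=B[l2==i]//2+np.array([127,0,127],np.uint8)
cv2.imwrite('pics/d_'+f,B)
E
python3 dial.py w1.png 335 165 60 .099
```

```text
ellipse ((185.33001708984375, 285.5289611816406), (155.7356414794922, 158.9481658935547), 87.35546875)
disc centre [[ 0.52104245 -0.02971234  0.099     ]]
bar axis yaw -0.7263160196998468 mean [ 0.52088904 -0.03004925] ext -0.02475930320938104 0.020957317891484237 0.010563929664094963
```

View pics/d_w1.png

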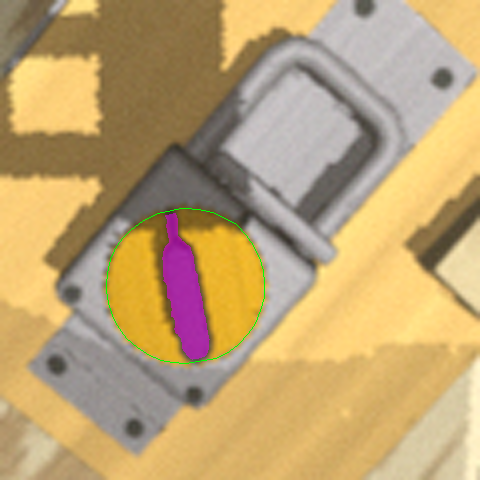

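The overlay is clean. The disc centre is (0.521,-0.0297) and the nose yaw is 2.415, so the dial stands at about 0.90 rad. I'll align, descend and grip.

```bash

python3 -m creep '[{"delta_pos":[0,0,0.93],"dr":[0,0,-0.93],"claw":0.4},{"delta_pos":[0,0,0.93],"dr":[0,0,-0.93],"claw":0.2},{"delta_pos":[0,0,0.93],"dr":[0,0,0],"claw":0},{"delta_pos":[0,0,0.93],"dr":[0,0,0],"claw":0},{"delta_pos":[0,0,0.93],"dr":[0,0,0],"claw":0},{"delta_pos":[0,0,0.93],"dr":[0,0,0],"claw":0},{"delta_pos":[0,0,0.93],"dr":[0,0,0],"claw":0},{"delta_pos":[0,0,0.93],"dr":[0,0,0],"claw":0}]'
python3 -m creep '[{"delta_pos":[0,0,0],"dr":[0,0,0],"claw":-1},{"delta_pos":[0,0,0],"dr":[0,0,0],"claw":-1},{"delta_pos":[0,0,0],"dr":[0,0,0],"claw":-1},{"delta_pos":[0,0,0],"dr":[0,0,0],"claw":-1},{"delta_pos":[0,0,0],"dr":[0,0,0],"claw":-1},{"delta_pos":[0,0,0],"dr":[0,0,0],"claw":-1}]'
```

```text
clock: 4.95
eef_pos: [0.521, -0.0302, 0.1024]
tcp_rot: [0.358, 0.934, -0.0, -0.0]
ft_force: [0.9, -0.1, -0.1]
opening: 0.503
gripper_force: 0.0
clock: 5.55
eef_pos: [0.5216, -0.0304, 0.1043]
tcp_rot: [0.358, 0.934, -0.0, 0.001]
ft_force: [-0.9, -0.9, 5.0]
opening: 0.104
gripper_force: 30.0
```

```bash

python3 -m creep '[{"delta_pos":[0,0,0],"dr":[0,0,0.8],"claw":-1},{"delta_pos":[0,0,0],"dr":[0,0,0.8],"claw":-1},{"delta_pos":[0,0,0],"dr":[0,0,0.8],"claw":-1},{"delta_pos":[0,0,0],"dr":[0,0,0.8],"claw":-1},{"delta_pos":[0,0,0],"dr":[0,0,0.8],"claw":-1},{"delta_pos":[0,0,0],"dr":[0,0,0.8],"claw":-1},{"delta_pos":[0,0,0],"dr":[0,0,0.8],"claw":-1},{"delta_pos":[0,0,0],"dr":[0,0,0.8],"claw":-1}]'
python3 -c "
from plant import telemetry as t;s=t.state();print(s['ft_torque'])"
python3 -m creep '[{"delta_pos":[0,0,0],"dr":[0,0,0.8],"claw":-1},{"delta_pos":[0,0,0],"dr":[0,0,0.8],"claw":-1},{"delta_pos":[0,0,0],"dr":[0,0,0.6],"claw":-1},{"delta_pos":[0,0,0],"dr":[0,0,0],"claw":-1},{"delta_pos":[0,0,0],"dr":[0,0,0],"claw":-1},{"delta_pos":[0,0,0],"dr":[0,0,0],"claw":-1}]'
python3 -c "
from plant import telemetry as t;s=t.state();print(s['ft_torque'])"
```

```text
clock: 6.35
eef_pos: [0.5211, -0.0307, 0.1043]
tcp_rot: [0.646, 0.763, -0.001, 0.0]
ft_force: [-2.9, -1.6, 6.3]
opening: 0.105
gripper_force: 30.0
[-0.34443556  0.64727864 -0.05127   ]
clock: 6.95
eef_pos: [0.521, -0.0306, 0.1043]
tcp_rot: [0.728, 0.685, -0.0, 0.0]
ft_force: [-2.6, -1.3, 6.6]
opening: 0.108
gripper_force: 30.0
[-0.31430511  0.52750912 -0.03642928]
```

Tool yaw is now 1.51, which matches the lock heading. I'll release, rise and check.

```bash

python3 -m creep '[{"delta_pos":[0,0,0],"dr":[0,0,0],"claw":-0.5},{"delta_pos":[0,0,0],"dr":[0,0,0],"claw":-0.3},{"delta_pos":[0,0,0],"dr":[0,0,0],"claw":-0.3},{"delta_pos":[0,0,-0.8],"dr":[0,0,0],"claw":-0.3},{"delta_pos":[0,0,-1],"dr":[0,0,0],"claw":0},{"delta_pos":[0,0,-1],"dr":[0,0,0],"claw":0},{"delta_pos":[0,0,-1],"dr":[0,0,0],"claw":0},{"delta_pos":[0,0,-1],"dr":[0,0,0],"claw":0}]'
python3 -m creep '[{"delta_pos":[0,0,0],"dr":[0,0,0],"claw":1},{"delta_pos":[0,0,0],"dr":[0,0,0],"claw":1},{"delta_pos":[0,0,0],"dr":[0,0,0],"claw":1}]'
python3 - <<'E'
from h import *
c=cam('wrist','w2.png'); p=proj(c,[[.521,-.0297,.099]])[0]; print(p)
import subprocess; print(subprocess.run(['python3','dial.py','w2.png',str(p[0]),str(p[1]-20),'70','.099'],capture_output=True,text=True))
E
```

```text
clock: 7.75
eef_pos: [0.5211, -0.0299, 0.2244]
tcp_rot: [0.728, 0.685, -0.0, -0.0]
ft_force: [-1.3, 0.5, 0.7]
opening: 0.5
gripper_force: 0.0
clock: 8.05
eef_pos: [0.5205, -0.0301, 0.2224]
tcp_rot: [0.728, 0.685, -0.001, -0.001]
ft_force: [-0.3, -0.4, -0.6]
opening: 0.741
gripper_force: 0.0
[321.05550983 187.65120409]
CompletedProcess(args=['python3', 'dial.py', 'w2.png', '321.05550982919345', '167.6512040872453', '70', '.099'], returncode=0, stdout='ellipse ((284.4189453125, 361.20843505859375), (187.89584350585938, 192.366943359375), 91.99774932861328)\ndisc centre [[ 0.52174726 -0.02897011  0.099     ]]\nbar axis yaw -1.6475205376229205 mean [ 0.52161653 -0.03038498] ext -0.0267227473556678 0.019362240588447748 0.012582094044096026\n', stderr='')
```

View pics/d_w2.png

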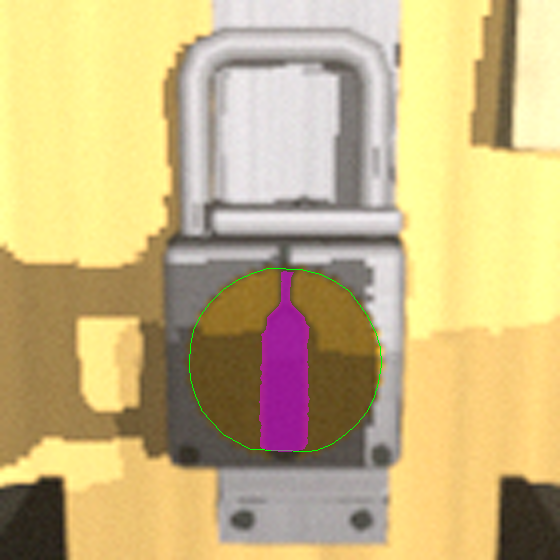

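The nose stands at the rib. The shackle cross bar is at crop (285,46), and the T head at (305,220). Next I'll work out where the cross bar is.

```bash
python3 - <<'E'
from h import *
c=dict(np.load('pics/w2.png.npz')); f=lambda p:(np.array(p)+.5)/4-.5+[251,97]
print(plane(c,f([(285,46)]),.077),plane(c,f([(305,208),(305,230)]),.094))
s=telemetry.state();print(s['eef_pos'],s['tcp_rot'],s['joint_positions'])
E
```

```text
[[0.52664426 0.05087967 0.077     ]] [[0.52933838 0.00981721 0.094     ]
 [0.52902939 0.00419485 0.094     ]]
[ 0.52043097 -0.0300841   0.22225736] [ 0.72830381  0.68525332 -0.00079296 -0.00090675] [ 0.35473877  0.28155088 -0.42611531  1.88383001  0.13587089  1.00682784
 -0.19057417]
```

```bash

python3 -m creep '[{"delta_pos":[0.82,0.01,0],"dr":[0,0,1],"claw":-0.35},{"delta_pos":[0.8,-0.08,0],"dr":[0,0,1],"claw":-0.35},{"delta_pos":[0.8,-0.17,0],"dr":[0,0,1],"claw":-0.35},{"delta_pos":[0.78,-0.25,0],"dr":[0,0,1],"claw":-0.35},{"delta_pos":[0,0,0],"dr":[0,0,1],"claw":-0.35},{"delta_pos":[0,0,0],"dr":[0,0,1],"claw":-0.35},{"delta_pos":[0,0,0],"dr":[0,0,1],"claw":-0.35},{"delta_pos":[0,0,0],"dr":[0,0,1],"claw":-0.35}]'
python3 -m creep '[{"delta_pos":[0,0,0],"dr":[0,0,1],"claw":-0.35},{"delta_pos":[0,0,0],"dr":[0,0,1],"claw":-0.35},{"delta_pos":[0,0,0],"dr":[0,0,1],"claw":-0.35},{"delta_pos":[0,0,0],"dr":[0,0,1],"claw":-0.35},{"delta_pos":[0,0,0.8],"dr":[0,0,1],"claw":-0.35},{"delta_pos":[0,0,0.8],"dr":[0,0,1],"claw":-0.35},{"delta_pos":[0,0,1],"dr":[0,0,1],"claw":-0.35},{"delta_pos":[0,0,1],"dr":[0,0,0],"claw":-0.35}]'
python3 -m creep '[{"delta_pos":[0,0,0],"dr":[0,0,0],"claw":-0.35}]'
python3 -c "
from h import *
s=telemetry.state();print(s['eef_pos'],R.from_quat(s['tcp_rot']).as_matrix()[:,0],s['opening'])"
```

```text
clock: 8.9
eef_pos: [0.526, 0.0513, 0.2223]
tcp_rot: [0.945, 0.328, -0.001, -0.0]
ft_force: [1.0, -0.2, -0.3]
opening: 0.324
gripper_force: 0.0
clock: 9.7
eef_pos: [0.526, 0.0512, 0.1317]
tcp_rot: [1.0, -0.032, -0.001, 0.0]
ft_force: [-1.0, 0.4, 0.3]
opening: 0.326
gripper_force: 0.0
clock: 9.8
eef_pos: [0.5235, 0.0509, 0.1296]
tcp_rot: [1.0, -0.03, -0.004, 0.001]
ft_force: [-1.0, 0.4, 0.5]
opening: 0.327
gripper_force: 0.0
[0.52346786 0.05094008 0.12963046] [ 0.99813978 -0.06039545 -0.00832861] 0.32676307428549894
```

```bash

python3 -m creep '[{"delta_pos":[0.1,0,0.5],"dr":[0,0,0],"claw":-0.35},{"delta_pos":[0,0,0.5],"dr":[0,0,0],"claw":-0.35},{"delta_pos":[0,0,0.5],"dr":[0,0,0],"claw":-0.35},{"delta_pos":[0,0,0.5],"dr":[0,0,0],"claw":-0.35},{"delta_pos":[0,0,0.4],"dr":[0,0,0],"claw":-0.35},{"delta_pos":[0,0,0],"dr":[0,0,0],"claw":-0.35}]'
```

```text
clock: 10.4
eef_pos: [0.528, 0.0509, 0.0719]
tcp_rot: [1.0, -0.03, -0.001, 0.0]
ft_force: [-0.4, -0.5, 0.6]
opening: 0.325
gripper_force: 0.0
```

```bash

python3 -m creep '[{"delta_pos":[0,0,0.2],"dr":[0,0,0],"claw":-0.35},{"delta_pos":[0,0,0],"dr":[0,0,0],"claw":-0.35},{"delta_pos":[0,0,0],"dr":[0,0,0],"claw":-1},{"delta_pos":[0,0,0],"dr":[0,0,0],"claw":-1},{"delta_pos":[0,0,0],"dr":[0,0,0],"claw":-1},{"delta_pos":[0,0,0],"dr":[0,0,0],"claw":-1}]'
```

```text
clock: 11.0
eef_pos: [0.5294, 0.0512, 0.0689]
tcp_rot: [1.0, -0.03, 0.0, -0.0]
ft_force: [-0.2, 0.4, 1.0]
opening: 0.086
gripper_force: 30.0
```

Gripped: opening 0.086 is 8 mm, close to the 9 mm bar. Now I'll pull.

```bash

python3 -m creep '[{"delta_pos":[0,-0.2,0],"dr":[0,0,0],"claw":-1},{"delta_pos":[0,-0.2,0],"dr":[0,0,0],"claw":-1},{"delta_pos":[0,-0.2,0],"dr":[0,0,0],"claw":-1},{"delta_pos":[0,-0.2,0],"dr":[0,0,0],"claw":-1},{"delta_pos":[0,-0.2,0],"dr":[0,0,0],"claw":-1},{"delta_pos":[0,-0.1,0],"dr":[0,0,0],"claw":-1},{"delta_pos":[0,0,0],"dr":[0,0,0],"claw":-1},{"delta_pos":[0,0,0],"dr":[0,0,0],"claw":-1}]'
```

```text
clock: 11.8
eef_pos: [0.5307, 0.079, 0.0686]
tcp_rot: [1.0, -0.03, -0.0, -0.0]
ft_force: [-0.7, -0.7, 1.1]
opening: 0.084
gripper_force: 30.0
```

```bash

python3 -m creep '[{"delta_pos":[0,0,0],"dr":[0,0,0],"claw":-0.5},{"delta_pos":[0,0,0],"dr":[0,0,0],"claw":-0.4},{"delta_pos":[0,0,0],"dr":[0,0,0],"claw":-0.4},{"delta_pos":[0,0,-0.6],"dr":[0,0,0],"claw":-0.4},{"delta_pos":[0,0,-1],"dr":[0,0,0],"claw":-0.4},{"delta_pos":[0,0,-1],"dr":[0,0,0],"claw":0},{"delta_pos":[0,0,-1],"dr":[0,0,0],"claw":1},{"delta_pos":[0,0,-1],"dr":[0,0,0],"claw":1}]'
python3 -m creep '[{"delta_pos":[0,0,-1],"dr":[0,0,-1],"claw":1},{"delta_pos":[0,0.8,-0.5],"dr":[0,0,-1],"claw":1},{"delta_pos":[0,0.8,0],"dr":[0,0,-1],"claw":1},{"delta_pos":[0,0.8,0],"dr":[0,0,-1],"claw":1},{"delta_pos":[0,0,0],"dr":[0,0,-1],"claw":1},{"delta_pos":[0,0,0],"dr":[0,0,-1],"claw":1},{"delta_pos":[0,0,0],"dr":[0,0,-1],"claw":1},{"delta_pos":[0,0,0],"dr":[0,0,-1],"claw":1}]'
python3 -m creep '[{"delta_pos":[0,0,0],"dr":[0,0,-1],"claw":1},{"delta_pos":[0,0,0],"dr":[0,0,-1],"claw":1},{"delta_pos":[0,0,0],"dr":[0,0,-1],"claw":1},{"delta_pos":[0,0,0],"dr":[0,0,-1],"claw":1},{"delta_pos":[0,0,0],"dr":[0,0,-1],"claw":1},{"delta_pos":[0,0,0],"dr":[0,0,-1],"claw":1},{"delta_pos":[0,0,0],"dr":[0,0,-1],"claw":1},{"delta_pos":[0,0,0],"dr":[0,0,0],"claw":1}]'
python3 - <<'E'
from h import *
c=cam('wrist','w3.png'); p=proj(c,[[.521,-.0297,.099]])[0]; print(p)
import subprocess; print(subprocess.run(['python3','dial.py','w3.png',str(p[0]),str(p[1]-20),'70','.099'],capture_output=True,text=True))
E
```

```text
clock: 12.6
eef_pos: [0.5306, 0.0788, 0.1846]
tcp_rot: [1.0, -0.03, -0.0, -0.0]
ft_force: [-0.4, 0.6, -0.1]
opening: 0.54
gripper_force: 0.0
clock: 13.4
eef_pos: [0.5396, 0.0195, 0.221]
tcp_rot: [0.925, 0.381, -0.0, -0.0]
ft_force: [0.4, 0.6, 0.7]
opening: 0.998
gripper_force: 0.0
clock: 14.2
eef_pos: [0.5395, 0.0195, 0.2209]
tcp_rot: [0.728, 0.685, 0.0, -0.0]
ft_force: [0.5, 1.0, 1.1]
opening: 1.0
gripper_force: 0.0
[305.94295845 233.8173494 ]
CompletedProcess(args=['python3', 'dial.py', 'w3.png', '305.9429584530877', '213.817349395976', '70', '.099'], returncode=0, stdout='ellipse ((287.1860046386719, 356.20001220703125), (176.1183319091797, 188.83204650878906), 101.0235595703125)\ndisc centre [[ 0.52169175 -0.0272751   0.099     ]]\nbar axis yaw -1.589448019975935 mean [ 0.52038077 -0.02269471] ext -0.022869851658439244 0.023483258683608964 0.019109994483425922\n', stderr='')
```

View pics/d_w3.png

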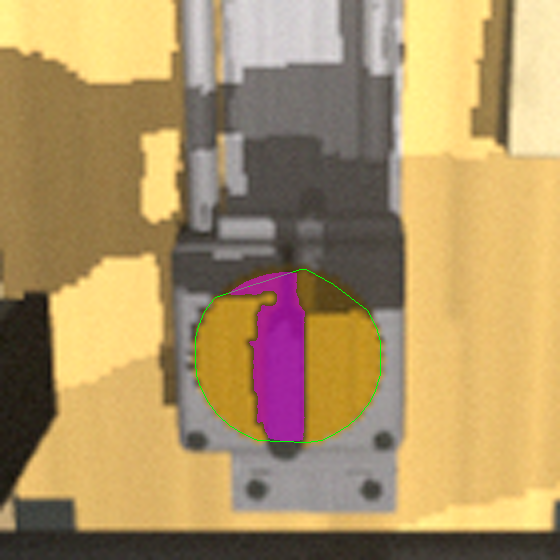

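The dial is still at 0 and the shackle has moved out. One wider crop will confirm the short-leg gap.

```bash
python3 - <<'E'
from h import *
c=dict(np.load('pics/w3.png.npz'))
L=np.array([.5212,-.0297]);ex=np.array([.0552,.9985]);ey=np.array([-.9985,.0552])
P=lambda x,y,z:[*(L+ex*x+ey*y),z]
print(proj(c,[P(.0815,0,.077),P(.1075,0,.077),P(.057,-.024,.077)]))
a=c['bgr'][90:290,220:400]; cv2.imwrite('pics/w3c.png',cv2.resize(cv2.convertScaleAbs(a,alpha=1.6),None,fx=3,fy=3,interpolation=cv2.INTER_CUBIC))
E
```

```text
[[305.90602559 155.88932153]
 [305.50840397 131.46150237]
 [327.9550163  177.97591056]]
```

View pics/w3c.png

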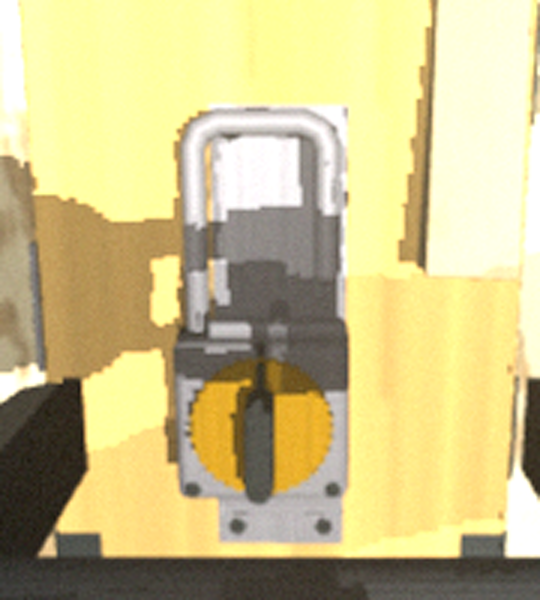

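The cross bar is at row 131, which is the predicted 26 mm out. The short leg has a clear gap to the body. Now I'll grasp the body.

```bash

python3 -m creep '[{"delta_pos":[-0.9,-0.3,0],"dr":[0,0,0],"claw":1},{"delta_pos":[-0.88,-0.31,0],"dr":[0,0,0],"claw":1},{"delta_pos":[0,0,0.9],"dr":[0,0,0],"claw":1},{"delta_pos":[0,0,0.9],"dr":[0,0,0],"claw":1},{"delta_pos":[0,0,0.9],"dr":[0,0,0],"claw":1},{"delta_pos":[0,0,0.9],"dr":[0,0,0],"claw":1},{"delta_pos":[0,0,0.5],"dr":[0,0,0],"claw":1},{"delta_pos":[0,0,0],"dr":[0,0,0],"claw":1}]'
```

```text
clock: 15.05
eef_pos: [0.5206, -0.024, 0.1171]
tcp_rot: [0.729, 0.685, -0.001, -0.001]
ft_force: [-0.1, -0.3, 0.2]
opening: 1.001
gripper_force: 0.0
```

```bash

python3 -m creep '[{"delta_pos":[0,0.05,0.5],"dr":[0,0,0],"claw":1},{"delta_pos":[0,0,0.5],"dr":[0,0,0],"claw":1},{"delta_pos":[0,0,0.5],"dr":[0,0,0],"claw":1},{"delta_pos":[0,0,0.45],"dr":[0,0,0],"claw":1},{"delta_pos":[0,0,0],"dr":[0,0,0],"claw":1}]'
python3 -m creep '[{"delta_pos":[0,0,0],"dr":[0,0,0],"claw":0.3},{"delta_pos":[0,0,0],"dr":[0,0,0],"claw":0.2},{"delta_pos":[0,0,0],"dr":[0,0,0],"claw":-1},{"delta_pos":[0,0,0],"dr":[0,0,0],"claw":-1},{"delta_pos":[0,0,0],"dr":[0,0,0],"claw":-1}]'
```

```text
clock: 15.55
eef_pos: [0.5217, -0.0241, 0.068]
tcp_rot: [0.728, 0.685, -0.001, -0.001]
ft_force: [-0.1, -0.4, -0.3]
opening: 1.001
gripper_force: 0.0
clock: 16.05
eef_pos: [0.5224, -0.0241, 0.0701]
tcp_rot: [0.728, 0.685, -0.001, -0.0]
ft_force: [-3.7, 0.2, 4.7]
opening: 0.693
gripper_force: 30.0
```

```bash

python3 -m creep '[{"delta_pos":[0,0,-0.06],"dr":[0,0,0],"claw":-1},{"delta_pos":[0,-0.25,0],"dr":[0,0,0],"claw":-1},{"delta_pos":[0,-0.25,0],"dr":[0,0,0],"claw":-1},{"delta_pos":[0,-0.25,0],"dr":[0,0,0],"claw":-1},{"delta_pos":[0,-0.25,0],"dr":[0,0,0],"claw":-1},{"delta_pos":[0,-0.25,0],"dr":[0,0,0],"claw":-1},{"delta_pos":[0,-0.25,0],"dr":[0,0,0],"claw":-1},{"delta_pos":[0,-0.15,0],"dr":[0,0,0],"claw":-1}]'
```

```text
clock: 16.85
eef_pos: [0.4811, -0.0216, 0.0713]
tcp_rot: [0.728, 0.685, -0.0, -0.0]
ft_force: [0.4, -1.2, -3.9]
opening: 0.698
gripper_force: 30.0
```

Shifted 41 mm with no jam. Now I'll lift, with the first rows gentle.

```bash

python3 -m creep '[{"delta_pos":[0,0,-0.3],"dr":[0,0,0],"claw":-1},{"delta_pos":[0,0,-0.3],"dr":[0,0,0],"claw":-1},{"delta_pos":[0,0,-0.4],"dr":[0,0,0],"claw":-1}]'
python3 -m creep '[{"delta_pos":[0,0,-0.6],"dr":[0,0,0],"claw":-1},{"delta_pos":[0,0,-0.6],"dr":[0,0,0],"claw":-1},{"delta_pos":[0,0,-0.6],"dr":[0,0,0],"claw":-1},{"delta_pos":[0,0,-0.6],"dr":[0,0,0],"claw":-1},{"delta_pos":[0,0,-0.6],"dr":[0,0,0],"claw":-1},{"delta_pos":[0,0,-0.6],"dr":[0,0,0],"claw":-1},{"delta_pos":[0,0,-0.6],"dr":[0,0,0],"claw":-1},{"delta_pos":[0,0,-0.4],"dr":[0,0,0],"claw":-1}]'
python3 -m creep '[{"delta_pos":[0,0,0],"dr":[0,0,0],"claw":-1},{"delta_pos":[0,0,0],"dr":[0,0,0],"claw":-1},{"delta_pos":[0,0,0],"dr":[0,0,0],"claw":-1},{"delta_pos":[0,0,0],"dr":[0,0,0],"claw":-1},{"delta_pos":[0,0,0],"dr":[0,0,0],"claw":-1},{"delta_pos":[0,0,0],"dr":[0,0,0],"claw":-1}]'
python3 - <<'E'
from h import *
c=cam('side','s4.png'); p=proj(c,[[.48,-.02,.2]])[0].astype(int); print(p)
a=c['bgr'][p[1]-60:p[1]+80,p[0]-80:p[0]+80]; cv2.imwrite('pics/s4c.png',cv2.resize(a,None,fx=4,fy=4,interpolation=cv2.INTER_CUBIC))
E
```

```text
clock: 17.15
eef_pos: [0.4822, -0.0216, 0.0971]
tcp_rot: [0.728, 0.685, 0.0, 0.0]
ft_force: [0.1, -0.4, -3.9]
opening: 0.696
gripper_force: 30.0
clock: 17.95
eef_pos: [0.4824, -0.0215, 0.2132]
tcp_rot: [0.728, 0.685, 0.001, 0.001]
ft_force: [0.6, 0.7, -4.2]
opening: 0.695
gripper_force: 30.0
clock: 18.55
eef_pos: [0.4817, -0.0216, 0.211]
tcp_rot: [0.728, 0.685, -0.0, -0.0]
ft_force: [0.3, -0.0, -4.8]
opening: 0.693
gripper_force: 30.0
[333 170]
```

View pics/s4c.png

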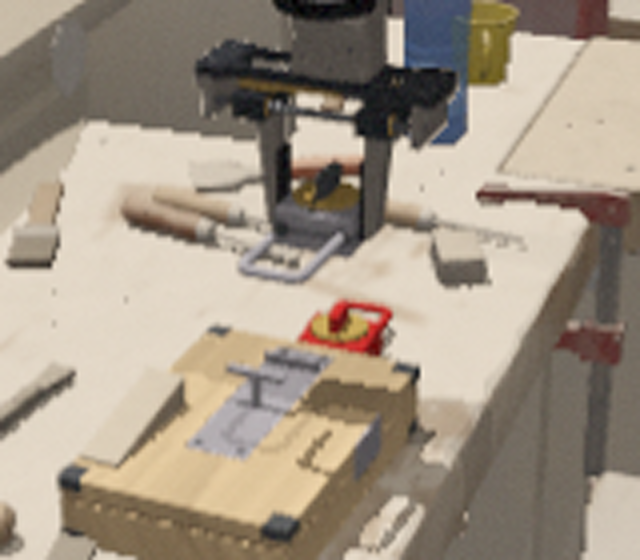

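```bash
python3 - <<'E'
from h import *
c=dict(np.load('pics/s4.png.npz'))
T=np.array([.4817,-.0216]);ex=np.array([.0552,.9985]);ey=np.array([-.9985,.0552])
for z in (.218,.200,.183): print(z,[(q-[253,110])*4 for q in proj(c,[[*(T+ex*.103+ey*y),z] for y in(.02,-.02)])])
E
```

```text
0.218 [array([292.8314427 , 278.40525791]), array([242.00604374, 269.07933594])]
0.2 [array([292.92620713, 300.86704848]), array([242.39589954, 291.35934089])]
0.183 [array([293.01302878, 321.8401762 ]), array([242.7597283 , 312.16604409])]
```

The cross bar is seen at crop (245–305, 270–280). That matches the level prediction, so the lock is level with the shackle out. Handing in.

```bash
python3 -c "
from plant import ctrl;print(ctrl.hand_in())"
```

```text
the job is handed in; nothing more can be done
None
```

I unlocked the padlock, pulled the shackle fully out and took the lock off the staple. The job is handed in with the lock held level, dial up, about 14 cm above the lid; the hand-in gave no verdict.

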